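# Pens over to the new rest in reverse order

### The arm

A 7-joint arm with a two-finger parallel gripper is mounted at the origin on the work surface; the furniture and walls round the work are solid. World frame = base frame: x ahead of the robot, y to its left, z up, the work surface at z = 0. Lengths are in m, angles in rad, forces in N, time in s.
With the tool pointing down it reaches from about 0.35 to 0.9 m from the base axis. Payload 19.9 kg.
Tool frame: the origin (TCP) lies on the centre line of the jaws, within the pads' length; the fingertips stand 14 mm ahead of it and the grasp point (between the pads) lies 5 mm behind it (env.tcp_to_tips is the distance from the TCP to the fingertips, in m); z points along the fingers, y is the line along which they close (so a half turn about z gives the same grasp; the last joint's range is limited). The gripper opens to 85 mm and grips with 20 to 120 N. Pads are 22 mm wide; open, the fingers measure 114 mm over their backs; the gripper's body (76 mm by 85 mm) begins 54 mm behind the grasp point. The pads swing forward as they close: fully open they stand 13 mm farther back than shut.
Start: joints at [-1.341, 0.417, -0.01, 1.614, 0.005, 1.111, -0.053], TCP at [0.167, 0.602, 0.245] pointing down, gripper open.
Joint ranges: [-2.81, 2.81], [-0.39, 2.02], [-1.27, 1.25], [0.06, 2.57], [-1.19, 4.33], [0.19, 2], [-2.82, 2.82]. Speed limits (rad/s): [1.89, 1.89, 2.39, 2.39, 3.01, 3.01, 3.01].

### API

Orientations are given as a unit quaternion [x, y, z, w].
In Python, from station import read_state, eyes, env gives the robot as it stands. The module is installed in compiled form; this text tells all that it offers.
- The arm moves only by the shell command python3 -m creep 'ROWS' [OPENING] [FORCE]. ROWS is JSON, a list of rows, each an object with "slide": the shift along the tool's x, y, z in mm, a list of three; "twist": the turn about the tool's z in rad. A call has exactly 5 rows; each row is the pose to reach, as a shift and turn from the pose commanded when the call began, along the tool's axes at that moment; what a row does not reach only later rows make up. A row lasts 1/10 s, in which the tool goes at most 50 mm and 8.59 degrees, less where a joint would pass 70% of its speed; a pose out of reach is approached as far as the arm can. A call with a gripper value outside its range is refused whole. OPENING is the opening, from 0 (shut) to 1 (fully open), set as the call begins (- or left out, the last holds). The fingers move at their own pace and stop on an object; FORCE is the grip in N (left out, the last holds). Time passes only in rows, so rows that repeat a pose let the fingers close, or fill a call up. It gives the time, the measured TCP pose, the force, the opening and the grip force at its end, in the units of the state.
- read_state(): the state, without advancing time (a new reading comes with each control period).
- eyes.grab_frame(name): name is "side" or "top" or "wrist"; returns a dict with "color" (400x640x3 uint8, blue, green, red), "range_z" (400x640 float32, m along the optical axis (not along the pixel's ray), 0 where there is no reading), "intrinsics" (3x3 intrinsics, pixels), "extrinsics" (4x4, takes a point from camera to world coordinates); the wrist camera has in their place "tool_from_camera" (4x4, takes a point from camera to tool coordinates, whose origin is the TCP and whose axes are the flange's). Camera axes: x right, y up, looking along -z (the intrinsics and any distortion apply to the point x, -y, -z); pixel columns grow to the right and rows downward; lengths in m; the calibration is good to about 2 mm. A picture is of the moment at which its call begins: read the wrist's pose just before it.
- env.finish_job(): hands the job in; it is judged then, once.
The state is a dict: "time": time; "joint_pos": joint angles; "dq": joint speeds; "joint_efforts": joint torques, N m; "tool_pos": TCP position; "orientation": TCP orientation; "contact_force": force on the tool from outside, world axes, zero at the start; "wrist_torque": the same for the moment, N m; "width": opening from 0.0 (shut) to 1.0 (fully open); "finger_force": force on a finger pad.
Only numpy, scipy, OpenCV 4.12 (cv2) and the standard library are available. Lean on these libraries where they do the work, as an engineer would, in place of code of your own. Each camera call takes 0.05 s, during which the arm holds its last target. There are 200 camera calls.

### The job

The desk is being turned round for someone who sits on the other side: move the fountain pen, the ball pen and the stick of sealing wax from the old pen rest (black board, coloured cradles) to the new one (pale board, bare metal cradles), in reverse order. What lies nearest the robot on the old rest goes into the cradle farthest from the robot on the new one, the middle one into the middle, the farthest into the nearest; lay each down into both U brackets of its cradle, centred lengthwise.

Things in the scene. Friction and masses are not known exactly. Their poses are not given: they have to be found in the camera images.
- fountain_pen: black fountain pen, 14 mm wide and high, 137 mm long, loose, under 50 g, does not roll. Origin: centre of its underside at mid-length; y along its length, z up. At the start it lies centred in the blue cradle of the old rest. Grasp it across the middle, between the brackets.
- ball_pen: silvery steel ball pen, 12 mm wide and high, 139 mm long, loose, under 50 g, does not roll. Origin: centre of its underside at mid-length; y along its length, z up. At the start it lies centred in the yellow cradle of the old rest. Grasp it across the middle, between the brackets.
- wax_stick: red stick of sealing wax, 10 mm wide and high, 94 mm long, loose, under 50 g, does not roll. Origin: centre of its underside at mid-length; y along its length, z up. At the start it lies centred in the green cradle of the old rest. Grasp it across the middle, between the brackets.
- blue_cradle: blue cradle on the old rest (black board 126x96x6 mm); the black fountain pen starts in it. All six cradles alike, fixed: strip 86x14x3 mm along y carrying two open-topped U brackets at y = -34 and +34 mm, each 8 mm thick; notch floor 18 mm wide, 24 mm above the origin; prongs flare from 30 mm up to a 28 mm mouth at 40 mm; 60 mm free between brackets, down to the strip.
- yellow_cradle: yellow cradle on the old rest (black board 126x96x6 mm); the silvery steel ball pen starts in it. Cradle axes (all six): origin at the centre of the underside, on the board, 6 mm above the desk; y along the cradle, the way a pen lies in it, to the left; x along the row, away from the robot; z up. Shape as blue_cradle.
- green_cradle: green cradle on the old rest (black board 126x96x6 mm); the red stick of sealing wax starts in it. The three cradles of a rest stand parallel in one row along the board, 43 mm apart; each board is turned by at most 0.13 rad. Shape as blue_cradle, axes as yellow_cradle.
- new_near: bare metal cradle, nearest the robot, of the new rest (pale wooden board 126x96x6 mm), empty at the start. Shape as blue_cradle, axes as yellow_cradle, 43 mm from the next. Fixed.
- new_middle: bare metal cradle, the middle one, of the new rest (pale wooden board 126x96x6 mm), empty at the start. Shape as blue_cradle, axes as yellow_cradle, 43 mm from the next. Fixed.
- new_far: bare metal cradle, farthest from the robot, of the new rest (pale wooden board 126x96x6 mm), empty at the start. Shape as blue_cradle, axes as yellow_cradle, 43 mm from the next. Fixed.
- phone: cordless phone in its charger, an obstacle that stays put: base 114 mm across, 25 mm high, handset standing up to 190 mm above the desk. Origin: centre of the base, on the desk. The screen of the monitor stands further left.

How it is judged:
By the outcome, as a careful person would: the job done as asked, in the order asked, and still so for the second after the job is handed in, with the robot touching nothing.
It also fails if it takes over 90 s, if anything falls off the work surface, if the arm or the gripper's body presses on something with over 40 N, if the wrist force passes 120 N, or if a joint passes its speed limit or range.

## Working session

There is one attempt and no reset: what is moved stays moved. The work goes in short steps, Python scripts to look and compute and a shell command to move; the robot and the scene stay as the last step left them, time stands still between calls to the robot, and variables do not carry over. Pictures are saved under pics/ and viewed, at most 14 in all, crops included, and the job is handed in when it is done.

```bash
mkdir -p pics
python3 - <<'E'
from station import read_state, eyes, env
import cv2, numpy as np
s=read_state(); print({k:np.round(v,4).tolist() for k,v in s.items()})
for n in ("top","side"):
    f=eyes.grab_frame(n); cv2.imwrite(f"pics/{n}0.png",f["color"]); np.savez(f"{n}0.npz",**f)
    print(n,np.round(f["intrinsics"],1).tolist(),np.round(f["extrinsics"],3).tolist(),f.keys())
E
```

```text
{'time': 0.0, 'joint_pos': [-1.3415, 0.418, -0.0103, 1.6142, 0.0047, 1.1107, -0.053], 'dq': [-0.0019, 0.0, -0.0008, -0.0008, 0.0, -0.0007, -0.0015], 'joint_efforts': [-0.0006, -86.446, 0.6791, -43.4897, 0.0192, 0.0077, -0.0], 'tool_pos': [0.1671, 0.6019, 0.2447], 'orientation': [0.135, 0.9909, -0.0006, -0.0], 'contact_force': [0.2184, -0.418, -0.4502], 'wrist_torque': [-0.0156, 0.0367, -0.0155], 'finger_force': 0.0, 'width': 1.0009}
top [[381.7, 0.0, 325.6], [0.0, 381.7, 205.0], [0.0, 0.0, 1.0]] [[-0.018, 0.998, -0.053, 0.384], [-0.999, -0.019, -0.031, -0.215], [-0.032, 0.053, 0.998, 0.915], [0.0, 0.0, 0.0, 1.0]] dict_keys(['color', 'range_z', 'intrinsics', 'extrinsics'])
side [[463.2, 0.0, 314.9], [0.0, 463.2, 197.1], [0.0, 0.0, 1.0]] [[0.955, 0.185, -0.233, 0.267], [-0.297, 0.596, -0.746, -0.836], [0.001, 0.782, 0.624, 0.574], [0.0, 0.0, 0.0, 1.0]] dict_keys(['color', 'range_z', 'intrinsics', 'extrinsics'])
```

View pics/top0.png

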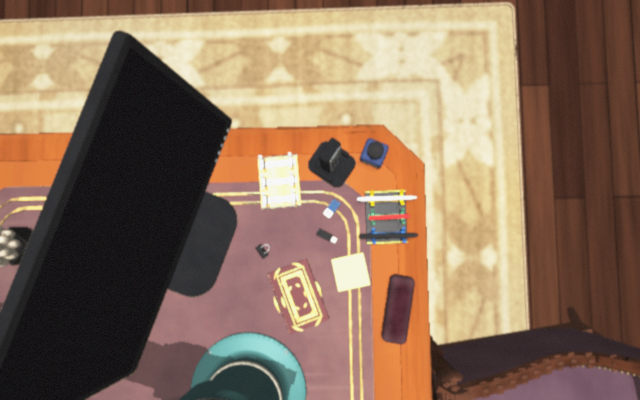

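View pics/side0.png

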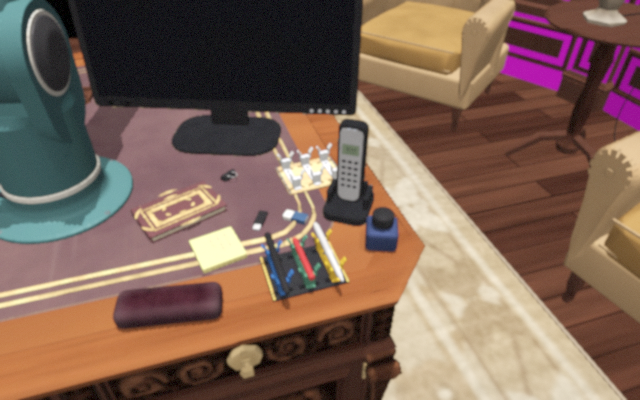

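Top view: the old rest is around px (387,215), with the ball pen at row 198, the wax at 217 and the fountain pen at 237. The new rest is around (280,180), the phone around (332,162), and the monitor is on the left. Next I measure the pens, the new brackets and the monitor's extent.

```bash
cat > h.py <<'E'
import numpy as np, cv2
def cloud(f,T=None):
    T=f["extrinsics"] if T is None else T
    K=f["intrinsics"]; z=f["range_z"]; v,u=np.mgrid[:z.shape[0],:z.shape[1]]
    P=np.stack([(u-K[0,2])/K[0,0]*z,-(v-K[1,2])/K[1,1]*z,-z],-1)
    W=P@T[:3,:3].T+T[:3,3]; W[z<=0]=np.nan; return W
def ray(f,u,v,h,T=None):
    T=f["extrinsics"] if T is None else T
    K=f["intrinsics"]; d=T[:3,:3]@np.array([(u-K[0,2])/K[0,0],-(v-K[1,2])/K[1,1],-1]); o=T[:3,3]
    return o+d*(h-o[2])/d[2]
def proj(f,p):
    T=np.linalg.inv(f["extrinsics"]); c=T[:3,:3]@p+T[:3,3]; K=f["intrinsics"]
    return K[0,0]*c[0]/-c[2]+K[0,2], K[1,1]*-c[1]/-c[2]+K[1,2]
E
python3 - <<'E'
from h import *
np.set_printoptions(precision=3,suppress=True)
t=dict(np.load("top0.npz")); s=dict(np.load("side0.npz"))
W=cloud(t); S=cloud(s)
for n,(u,v) in dict(scrTopR=(228,122),scrL=(122,34),scrmid=(180,100),scrbot=(130,370),scrlo=(15,350),foot=(205,245),desk=(240,270),phone=(335,155),board=(387,207),newb=(280,207),ball=(400,198),wax=(387,217),fp=(400,237),box=(398,310)).items(): print(n,W[v,u])
for n,(u,v) in dict(sTL=(90,20),sBL=(85,95),sBR=(350,105),sTR=(350,20),phone=(352,130),newb=(300,180)).items(): print('side',n,S[v,u])
print("tcp px", proj(t,np.array([.167,.602,.245])),proj(s,np.array([.167,.602,.245])))
m=(W[...,2]>.25)&(W[...,1]>0.0); print("tall>y0:", [ (round(a,2), np.nanmin(W[m&(abs(W[...,0]-a)<.02)],0), np.nanmax(W[m&(abs(W[...,0]-a)<.02)],0)) for a in np.arange(0,.7,.1)])
hi=cv2.resize(t["color"][120:260,230:450],None,fx=3.6,fy=3.6,interpolation=cv2.INTER_CUBIC); cv2.imwrite("pics/topcrop.png",hi)
E
```

```text
scrTopR [0.615 0.021 0.093]
scrL [0.636 0.059 0.441]
scrmid [0.602 0.049 0.283]
scrbot [0.085 0.231 0.101]
scrlo [0.228 0.211 0.418]
foot [0.343 0.1   0.015]
desk [0.281 0.02  0.004]
phone [ 0.521 -0.213  0.174]
board [ 0.425 -0.333  0.005]
newb [ 0.43  -0.079  0.009]
ball [ 0.443 -0.359  0.04 ]
wax [ 0.4   -0.328  0.04 ]
fp [ 0.355 -0.356  0.04 ]
box [ 0.19  -0.348  0.037]
side sTL [0.113 0.239 0.262]
side sBL [0.017 0.44  0.012]
side sBR [0.615 0.021 0.098]
side sTR [0.612 0.039 0.275]
side phone [ 0.526 -0.213  0.181]
side newb [ 0.46  -0.116  0.023]
tcp px (np.float64(-117.48937085278936), np.float64(354.85591383136637)) (np.float64(121.82394542983641), np.float64(-17.27312822134209))Traceback (most recent call last):
  File "<stdin>", line 8, in <module>
    res = np.fmin.reduce(a, axis=axis, out=out, **kwargs)
ValueError: zero-size array to reduction operation fmin which has no identity
```

Run:
```python
from h import *
np.set_printoptions(precision=3,suppress=True)
t=dict(np.load("top0.npz")); s=dict(np.load("side0.npz"))
W=cloud(t); S=cloud(s)
m=(W[...,2]>.06)&(W[...,1]>0.0)&(W[...,0]>.03); P=W[m]
print("screen",P.min(0),P.max(0), P[P[:,0].argmax()])
m=(W[...,2]>.06)&(W[...,1]<-.12)&(W[...,0]>.4)&(W[...,1]>-.35); print("phone",W[m].min(0),W[m].max(0))
hsv=cv2.cvtColor(t["color"],cv2.COLOR_BGR2HSV); roi=np.zeros(hsv.shape[:2],bool); roi[180:250,355:420]=1
for n,lo,hi,h in (("wax",(0,150,80),(9,255,255),.04),("ball",(0,0,170),(180,60,255),.042),("fp",(0,0,0),(180,255,75),.044)):
    k=cv2.inRange(hsv,lo,hi).astype(bool)&roi&(W[...,2]>.032)
    if k.sum()<5: print(n,"none"); continue
    q=np.array([ray(t,u,v,h) for v,u in np.argwhere(k)])[:,:2]
    (c,(w,l),a)=cv2.minAreaRect(q.astype(np.float32)*1000); d=np.linalg.svd(q-q.mean(0))[2][0]
    print(n,k.sum(),q.mean(0),"rect",c,w,l,"angle of axis vs y",np.arctan2(-d[0],d[1])%np.pi, W[k][:,2].mean())
cv2.imwrite("pics/topcrop.png",cv2.resize(t["color"][120:260,230:450],None,fx=3.6,fy=3.6,interpolation=cv2.INTER_CUBIC))
```

```text
screen [0.049 0.    0.06 ] [0.644 0.546 0.446] [0.644 0.064 0.435]
phone [ 0.504 -0.32   0.061] [ 0.569 -0.18   0.194]
wax 137 [ 0.4   -0.334] rect (400.8238830566406, -332.61724853515625) 9.302963256835938 90.94825744628906 angle of axis vs y 0.044706603361233554 0.03886046104549356
ball 247 [ 0.442 -0.325] rect (412.1708984375, -337.573486328125) 110.02330017089844 128.95700073242188 angle of axis vs y 0.050939971922128804 0.03986408739942282
fp 182 [ 0.358 -0.325] rect (357.4163818359375, -326.3907775878906) 121.76991271972656 9.045502662658691 angle of axis vs y 0.006440740981522364 0.04234314789303616
```

View pics/topcrop.png

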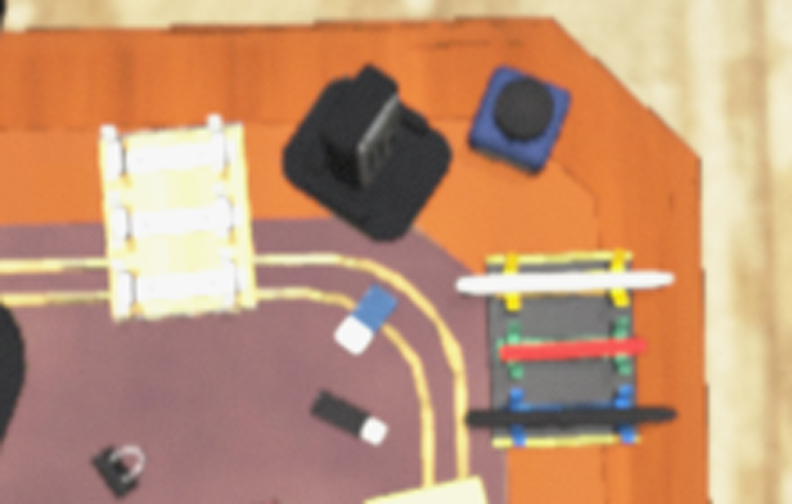

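Old rest, confirmed: the fountain pen is nearest, then the wax, then the ball pen. That matches the sizes, with tops at about 0.04 m. The monitor screen (top at 0.446 m) stands between the arm and the work, so I'll go up and over it.

```bash
python3 -m creep '[{"slide":[0,0,-50],"twist":0},{"slide":[0,0,-100],"twist":0},{"slide":[0,0,-150],"twist":0},{"slide":[0,0,-200],"twist":0},{"slide":[0,0,-250],"twist":0}]'
cat >> h.py <<'E'
from scipy.spatial.transform import Rotation as R
def go(x,y,z,yaw=None):
    "slide (mm) and twist to put TCP at x,y,z with the jaw line (tool y) at world angle yaw"
    from station import read_state
    s=read_state(); r=R.from_quat(s["orientation"]); M=r.as_matrix()
    d=M.T@(np.array([x,y,z])-s["tool_pos"])*1000
    ya=np.arctan2(M[1,1],M[0,1]); tw=None if yaw is None else (-(yaw-ya)+np.pi/2)%np.pi-np.pi/2
    print("slide",np.round(d,1),"len",round(np.linalg.norm(d)),"jaw",round(ya,3),"twist",tw,"rpy",np.round(M[:,2],3),"pos",np.round(s["tool_pos"],4),"t",s["time"],"w",round(s["width"],3),"ff",s["finger_force"],"q",np.round(s["joint_pos"],2))
E
python3 -c "
from h import *
go(.4,.25,.55);go(.38,-.3,.55,0)"
```

```text
time: 0.6
tool_pos: [0.1671, 0.6017, 0.4973]
orientation: [0.135, 0.991, -0.0, 0.0]
contact_force: [-0.0, 0.4, -0.1]
width: 0.998
finger_force: 0.0
slide [-318.5 -276.6  -52.6] len 425 jaw 1.3 twist None rpy [ 0. -0. -1.] pos [0.1671 0.6017 0.4973] t 0.6 w 0.998 ff 0.0 q [-1.35  0.31  0.    1.21 -0.    1.62 -0.05]
slide [-446.4 -811.9  -52.5] len 928 jaw 1.3 twist 1.2999789831125224 rpy [ 0. -0. -1.] pos [0.1671 0.6017 0.4973] t 0.6 w 0.998 ff 0.0 q [-1.35  0.31  0.    1.21 -0.    1.62 -0.05]
```

```bash
python3 -m creep '[{"slide":[-30,-28,-25],"twist":0.1},{"slide":[-62,-56,-50],"twist":0.2},{"slide":[-97,-86,-55],"twist":0.3},{"slide":[-132,-116,-55],"twist":0.4},{"slide":[-167,-146,-55],"twist":0.5}]'
python3 -c "
from h import *
go(.4,.25,.55);go(.38,-.3,.55,0)"
```

```text
time: 1.1
tool_pos: [0.2898, 0.4151, 0.5503]
orientation: [0.378, 0.926, 0.0, -0.0]
contact_force: [0.5, 0.4, 0.8]
width: 1.002
finger_force: 0.0
slide [-194.3  -40.9    0.2] len 199 jaw 0.796 twist None rpy [-0.  0. -1.] pos [0.2898 0.4151 0.5503] t 1.1 w 1.002 ff 0.0 q [-1.17  0.07  0.16  1.38 -0.01  1.69 -0.21]
slide [-5.648e+02 -4.479e+02  2.000e-01] len 721 jaw 0.796 twist 0.7959669009021861 rpy [-0.  0. -1.] pos [0.2898 0.4151 0.5503] t 1.1 w 1.002 ff 0.0 q [-1.17  0.07  0.16  1.38 -0.01  1.69 -0.21]
```

```bash
python3 -m creep '[{"slide":[-39,-8,0],"twist":0.12},{"slide":[-78,-16,0],"twist":0.24},{"slide":[-117,-24,0],"twist":0.36},{"slide":[-156,-32,0],"twist":0.48},{"slide":[-194,-41,0],"twist":0.6}]'
python3 -c "
from h import *
go(.42,-.05,.55,0)"
```

```text
time: 1.6
tool_pos: [0.4003, 0.2507, 0.5502]
orientation: [0.635, 0.773, -0.0, -0.0]
contact_force: [0.7, 0.4, -0.4]
width: 1.006
finger_force: 0.0
slide [-2.988e+02 -3.890e+01  2.000e-01] len 301 jaw 0.195 twist 0.1949896339905559 rpy [-0. -0. -1.] pos [0.4003 0.2507 0.5502] t 1.6 w 1.006 ff 0.0 q [-0.98 -0.    0.35  1.46  0.    1.68 -0.43]
```

```bash
python3 -m creep '[{"slide":[-48,-6,0],"twist":0.04},{"slide":[-96,-12,0],"twist":0.08},{"slide":[-144,-19,0],"twist":0.12},{"slide":[-192,-25,0],"twist":0.16},{"slide":[-240,-31,0],"twist":0.2}]'
python3 -c "
from h import *
go(.46,-.085,.4,0)"
```

```text
time: 2.1
tool_pos: [0.4165, 0.0088, 0.5502]
orientation: [0.708, 0.707, 0.0, -0.0]
contact_force: [1.4, 0.9, -0.5]
width: 1.003
finger_force: 0.0
slide [-93.8  43.7 150.2] len 182 jaw -0.002 twist -0.001511343398220566 rpy [-0.  0. -1.] pos [0.4165 0.0088 0.5502] t 2.1 w 1.003 ff 0.0 q [-0.78 -0.15  0.58  1.57  0.08  1.7  -0.19]
```

```bash
python3 -m creep '[{"slide":[-20,9,38],"twist":0},{"slide":[-40,18,76],"twist":0},{"slide":[-60,27,114],"twist":0},{"slide":[-80,36,150],"twist":0},{"slide":[-94,44,190],"twist":0}]'
cat >> h.py <<'E'
def wrist(tag):
    from station import read_state, eyes
    s=read_state(); f=eyes.grab_frame("wrist"); T=np.eye(4); T[:3,:3]=R.from_quat(s["orientation"]).as_matrix(); T[:3,3]=s["tool_pos"]
    f["extrinsics"]=T@f["tool_from_camera"]; np.savez(tag+".npz",**f); cv2.imwrite(f"pics/{tag}.png",f["color"]); return f
E
python3 -c "
from h import *
go(.46,-.085,.3,0); f=wrist('w1'); print(f['tool_from_camera'].round(3),f['intrinsics'][0,0]); W=cloud(f); print(np.nanpercentile(W[...,2],[1,20,50,80,99]))"
```

```text
time: 2.6
tool_pos: [0.4609, -0.0845, 0.3592]
orientation: [0.707, 0.707, 0.0, 0.0]
contact_force: [1.6, 0.7, 0.1]
width: 1.002
finger_force: 0.0
slide [-0.5 -1.  59.2] len 59 jaw -0.001 twist -0.0009826590021526638 rpy [ 0.001  0.    -1.   ] pos [ 0.4609 -0.0845  0.3592] t 2.6 w 1.002 ff 0.0 q [-0.67  0.02  0.81  1.85 -0.02  1.27  0.14]
[[ 0.     0.963  0.268  0.067]
 [ 1.    -0.     0.001  0.   ]
 [ 0.001  0.268 -0.963 -0.129]
 [ 0.     0.     0.     1.   ]] 318.84549706964776
[-0.78169481 -0.56405042  0.00381499  0.36088417  0.44060946]
```

View pics/w1.png

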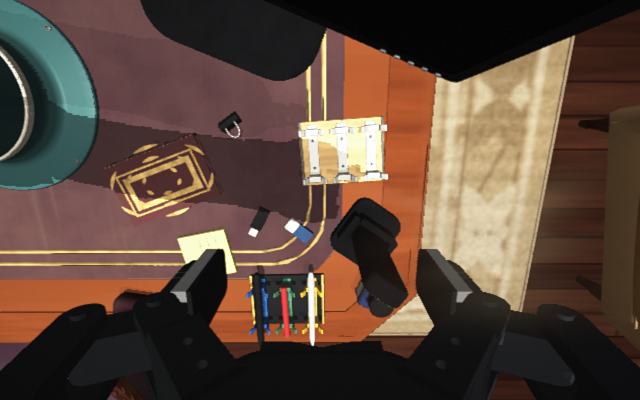

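```bash
python3 -m creep '[{"slide":[0,0,40],"twist":0},{"slide":[0,0,80],"twist":0},{"slide":[0,0,110],"twist":0},{"slide":[0,0,130],"twist":0},{"slide":[0,0,130],"twist":0}]'
python3 -c "
from h import *
go(.46,-.085,.3,0); f=wrist('w2'); W=cloud(f); 
b=np.isfinite(W[...,0])&(W[...,0]>.38)&(W[...,0]<.55)&(W[...,1]>-.16)&(W[...,1]<0)
for lo,hi in ((.003,.0085),(.009,.02),(.027,.033),(.036,.05)):
  k=b&(W[...,2]>lo)&(W[...,2]<hi); print(lo,k.sum(),np.argwhere(k).min(0) if k.any() else '',np.argwhere(k).max(0) if k.any() else '')
"
```

```text
time: 3.15
tool_pos: [0.4597, -0.0829, 0.2285]
orientation: [0.707, 0.707, -0.002, -0.001]
contact_force: [-0.2, 0.1, 0.7]
width: 1.001
finger_force: 0.0
slide [ -2.2   0.  -71.5] len 72 jaw -0.0 twist -0.00011820628448733217 rpy [-0.004 -0.001 -1.   ] pos [ 0.4597 -0.0829  0.2285] t 3.15 w 1.001 ff 0.0 q [-0.6   0.2   0.81  2.03 -0.17  0.99  0.29]
0.003 9120 [ 94 247] [236 406]
0.009 1833 [126 293] [239 400]
0.027 850 [132 299] [209 406]
0.036 747 [132 292] [215 415]
```

View pics/w2.png

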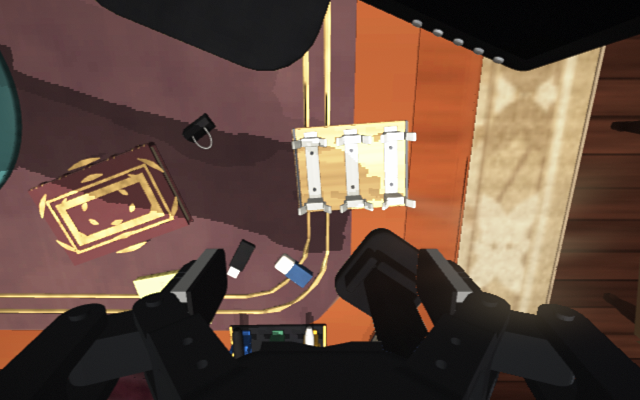

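```bash
cat > rest.py <<'E'
from h import *
import sys
def rest(tag,box):
    f=dict(np.load(tag+".npz")); W=cloud(f); hsv=cv2.cvtColor(f["color"],cv2.COLOR_BGR2HSV)
    b=(W[...,0]>box[0])&(W[...,0]<box[1])&(W[...,1]>box[2])&(W[...,1]<box[3])
    k=(b&(W[...,2]>.034)&(W[...,2]<.055)).astype(np.uint8)
    n,l,st,c=cv2.connectedComponentsWithStats(k,connectivity=8)
    for i in range(1,n):
        if st[i,4]>=4: print("prong",c[i].round(1),st[i,4],np.nanmean(W[l==i],0).round(4), 'ray46', ray(f,*c[i],.044).round(4)[:2])
    return f,W,hsv,b
if __name__=="__main__":
    f,W,hsv,b=rest("w2",(.38,.55,-.16,0))
    k=(b&(W[...,2]>.0035)&(W[...,2]<.03)&(hsv[...,0]>14)&(hsv[...,0]<40)).astype(np.uint8)
    k=cv2.morphologyEx(k,cv2.MORPH_CLOSE,np.ones((15,15))); k=cv2.morphologyEx(k,cv2.MORPH_OPEN,np.ones((7,7)))
    c=max(cv2.findContours(k,0,1)[0],key=cv2.contourArea); q=np.array([ray(f,u,v,.006)[:2] for u,v in c[:,0]],np.float32)*1000
    print("board",cv2.minAreaRect(q), cv2.boundingRect(c))
    print(np.nanmedian(W[150:200,400:408,2]),np.nanmedian(W[160:200,328:340,2]),np.nanmedian(W[160:200,360:385,2]))
E
python3 rest.py
```

```text
prong [410.  136.2] 90 [ 0.5453 -0.041   0.042 ] ray46 [ 0.5448 -0.0408]
prong [366.5 139.3] 81 [ 0.5031 -0.044   0.0427] ray46 [ 0.5029 -0.0439]
prong [384.  138.1] 58 [ 0.52   -0.0427  0.0436] ray46 [ 0.5199 -0.0427]
prong [339.9 141.1] 56 [ 0.4772 -0.0456  0.0437] ray46 [ 0.4772 -0.0456]
prong [322.6 142.4] 65 [ 0.4603 -0.0469  0.0433] ray46 [ 0.4604 -0.0469]
prong [296.4 144.2] 74 [ 0.4348 -0.0487  0.043 ] ray46 [ 0.4349 -0.0486]
prong [385.1 204.4] 57 [ 0.5247 -0.1099  0.0432] ray46 [ 0.5245 -0.1097]
prong [407.  201.7] 36 [ 0.5482 -0.1083  0.0389] ray46 [ 0.5468 -0.1068]
prong [368.6 205.5] 74 [ 0.5078 -0.1113  0.0427] ray46 [ 0.5076 -0.1109]
prong [327.3 208.3] 63 [ 0.4654 -0.1142  0.0431] ray46 [ 0.4654 -0.1139]
prong [343.6 207.2] 62 [ 0.4822 -0.1131  0.0431] ray46 [ 0.4821 -0.1128]
prong [302.5 209.8] 65 [ 0.4397 -0.1161  0.0428] ray46 [ 0.4397 -0.1157]
board ((490.4720458984375, -79.04790496826172), (122.41832733154297, 97.36708068847656), 3.2299082279205322) (293, 121, 113, 91)
0.006709865200058784 0.006513745790302866 0.006446718400428181
```

```bash
python3 -m creep '[{"slide":[-30,-20,-30],"twist":0},{"slide":[-78,-35,-30],"twist":0},{"slide":[-126,-48,-25],"twist":0},{"slide":[-174,-60,-15],"twist":-0.02},{"slide":[-220,-60,-5],"twist":-0.04}]' - 
python3 -m creep '[{"slide":[-22,0,0],"twist":0},{"slide":[-22,0,0],"twist":0},{"slide":[-22,0,0],"twist":0},{"slide":[-22,0,0],"twist":0},{"slide":[-22,0,0],"twist":0}]' 0.38 30
python3 - <<'E'
from h import *
go(.4,-.325,.24,.04); f=wrist('w3')
from rest import rest
f,W,hsv,b=rest('w3',(.32,.48,-.42,-.24))
E
```

```text
time: 3.7
tool_pos: [0.4005, -0.305, 0.2371]
orientation: [0.692, 0.722, 0.001, 0.001]
contact_force: [2.4, 1.9, 1.1]
width: 1.004
finger_force: 0.0
time: 4.2
tool_pos: [0.4024, -0.324, 0.2359]
orientation: [0.692, 0.722, 0.001, 0.0]
contact_force: [-0.2, -0.1, -0.1]
width: 0.379
finger_force: 0.0
slide [-0.9 -2.4 -4.1] len 5 jaw 0.042 twist 0.0017625338611153563 rpy [ 0.001  0.    -1.   ] pos [ 0.4024 -0.324   0.2359] t 4.2 w 0.379 ff 0.0 q [-0.14  0.34  0.92  1.91 -0.31  1.04  0.96]
prong [280.  174.4] 1462 [ 0.3602 -0.3241  0.0422] ray46 [ 0.3604 -0.3227]
prong [361.9 175.7] 1161 [ 0.4447 -0.3222  0.0405] ray46 [ 0.4442 -0.3205]
prong [320.4 184.3] 825 [ 0.4022 -0.333   0.0393] ray46 [ 0.4021 -0.3314]
prong [267.2 150.9] 76 [ 0.3472 -0.2994  0.0427] ray46 [ 0.3473 -0.2993]
prong [293.  151.5] 58 [ 0.3732 -0.2988  0.0441] ray46 [ 0.3732 -0.2988]
prong [309.5 151.9] 65 [ 0.3898 -0.2986  0.0432] ray46 [ 0.3898 -0.2985]
prong [335.1 152.5] 71 [ 0.4155 -0.2982  0.043 ] ray46 [ 0.4155 -0.2981]
prong [352. 153.] 55 [ 0.4326 -0.2978  0.0436] ray46 [ 0.4325 -0.2978]
prong [377.3 153.6] 79 [ 0.4582 -0.2975  0.0426] ray46 [ 0.458  -0.2973]
prong [268.  214.6] 68 [ 0.3479 -0.3669  0.0431] ray46 [ 0.348  -0.3666]
prong [292.5 215.1] 50 [ 0.3738 -0.3663  0.0433] ray46 [ 0.3739 -0.3661]
prong [308.5 215.5] 62 [ 0.3909 -0.3662  0.0427] ray46 [ 0.391  -0.3658]
prong [332.4 215.9] 63 [ 0.4164 -0.3657  0.0425] ray46 [ 0.4163 -0.3652]
prong [348.6 216.6] 49 [ 0.4336 -0.3654  0.0433] ray46 [ 0.4335 -0.3652]
prong [372.8 217.1] 69 [ 0.4594 -0.3652  0.0427] ray46 [ 0.4592 -0.3647]
```

View pics/w3.png

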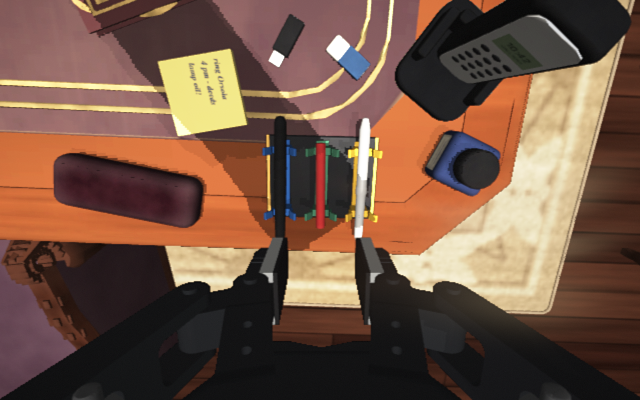

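Both rests are measured: spacing 42.5–43 mm, bracket separation 67.5 mm. The old rest is at yaw 0.015 and the new one at yaw 0.071. Next, the fountain pen.

```bash
python3 -m creep '[{"slide":[-7,-42,10],"twist":0.027},{"slide":[-7,-42,50],"twist":0.027},{"slide":[-7,-42,95],"twist":0.027},{"slide":[-7,-42,135],"twist":0.027},{"slide":[-7,-42,150],"twist":0.027}]'
python3 -c "
from h import *
go(.3605,-.333,.032,.015)"
```

```text
time: 4.75
tool_pos: [0.3592, -0.3323, 0.0828]
orientation: [0.702, 0.712, -0.0, -0.002]
contact_force: [0.1, -0.7, 0.1]
width: 0.377
finger_force: 0.0
slide [-0.8  1.4 50.8] len 51 jaw 0.014 twist -0.0012589601382173576 rpy [-0.003  0.002 -1.   ] pos [ 0.3592 -0.3323  0.0828] t 4.75 w 0.377 ff 0.0 q [ 0.07  0.53  0.76  2.09 -0.55  0.73  1.2 ]
```

```bash
python3 -m creep '[{"slide":[-1,0,20],"twist":0},{"slide":[-1,0,40],"twist":0},{"slide":[-1,0,52],"twist":0},{"slide":[-1,0,52],"twist":0},{"slide":[-1,0,52],"twist":0}]'
python3 - <<'E'
from h import *
go(.3605,-.333,.032,.015)
E
```

```text
time: 5.25
tool_pos: [0.3606, -0.3351, 0.0343]
orientation: [0.702, 0.712, 0.0, 0.0]
contact_force: [0.9, -0.4, 0.1]
width: 0.374
finger_force: 0.0
slide [ 2.1 -0.1  2.3] len 3 jaw 0.013 twist -0.0018504114955808504 rpy [ 0.001 -0.001 -1.   ] pos [ 0.3606 -0.3351  0.0343] t 5.25 w 0.374 ff 0.0 q [ 0.15  0.61  0.67  2.1  -0.64  0.64  1.27]
```

```bash
python3 -m creep '[{"slide":[2,0,2],"twist":0},{"slide":[2,0,2],"twist":0},{"slide":[2,0,2],"twist":0},{"slide":[2,0,2],"twist":0},{"slide":[2,0,2],"twist":0}]'
python3 -m creep '[{"slide":[0,0,0],"twist":0},{"slide":[0,0,0],"twist":0},{"slide":[0,0,0],"twist":0},{"slide":[0,0,0],"twist":0},{"slide":[0,0,0],"twist":0}]' 0 30
python3 - <<'E'
from h import *
go(.3605,-.333,.032,.015)
E
```

```text
time: 5.75
tool_pos: [0.3602, -0.3328, 0.0315]
orientation: [0.702, 0.712, 0.0, 0.0]
contact_force: [0.4, 0.2, 1.0]
width: 0.38
finger_force: 0.0
time: 6.25
tool_pos: [0.3601, -0.3328, 0.0314]
orientation: [0.703, 0.712, 0.0, 0.0]
contact_force: [-1.3, 0.8, 5.2]
width: 0.154
finger_force: 30.8
slide [-0.2  0.4 -0.6] len 1 jaw 0.013 twist -0.002141022976337892 rpy [ 0. -0. -1.] pos [ 0.3601 -0.3328  0.0314] t 6.25 w 0.154 ff 30.798826217651367 q [ 0.15  0.62  0.66  2.1  -0.65  0.63  1.27]
```

```bash
python3 -m creep '[{"slide":[0,0,-25],"twist":0},{"slide":[0,0,-70],"twist":0},{"slide":[0,0,-120],"twist":0},{"slide":[0,0,-170],"twist":0},{"slide":[0,0,-225],"twist":0}]'
python3 - <<'E'
from h import *
go(.42,-.2,.255,.071)
go(.535,-.0757,.255,.071)
E
```

```text
time: 6.75
tool_pos: [0.3595, -0.3327, 0.2531]
orientation: [0.703, 0.711, -0.0, -0.0]
contact_force: [0.2, 1.0, 0.9]
width: 0.152
finger_force: 30.0
slide [132.   62.1  -2. ] len 146 jaw 0.012 twist -0.058684388235323626 rpy [-0.001 -0.    -1.   ] pos [ 0.3595 -0.3327  0.2531] t 6.75 w 0.152 ff 30.036470890045166 q [-0.17  0.26  1.    1.96 -0.25  1.06  0.95]
slide [254.8 178.6  -2. ] len 311 jaw 0.012 twist -0.058684388235323626 rpy [-0.001 -0.    -1.   ] pos [ 0.3595 -0.3327  0.2531] t 6.75 w 0.152 ff 30.036470890045166 q [-0.17  0.26  1.    1.96 -0.25  1.06  0.95]
```

```bash
python3 -m creep '[{"slide":[45,15,-5],"twist":0},{"slide":[92,30,-5],"twist":-0.02},{"slide":[139,45,-5],"twist":-0.04},{"slide":[182,68,-5],"twist":-0.059},{"slide":[220,100,-5],"twist":-0.059}]'
python3 -m creep '[{"slide":[30,38,0],"twist":0},{"slide":[30,78,0],"twist":0},{"slide":[30,78,0],"twist":0},{"slide":[30,78,0],"twist":0},{"slide":[30,78,0],"twist":0}]'
python3 - <<'E'
from h import *
go(.535,-.0757,.255,.071)
f=wrist('w4')
E
```

```text
time: 7.25
tool_pos: [0.4573, -0.1089, 0.2567]
orientation: [0.681, 0.733, 0.001, -0.0]
contact_force: [1.8, -1.1, -0.1]
width: 0.152
finger_force: 30.1
time: 7.75
tool_pos: [0.5321, -0.0766, 0.2563]
orientation: [0.682, 0.732, -0.0, -0.0]
contact_force: [-0.1, 0.8, -0.0]
width: 0.151
finger_force: 30.1
slide [0.7 3.  1.3] len 3 jaw 0.071 twist -0.0003205652797753089 rpy [-0.  0. -1.] pos [ 0.5321 -0.0766  0.2563] t 7.75 w 0.151 ff 30.089306831359863 q [-0.6   0.33  0.84  1.84 -0.28  1.09  0.42]
```

View pics/w4.png

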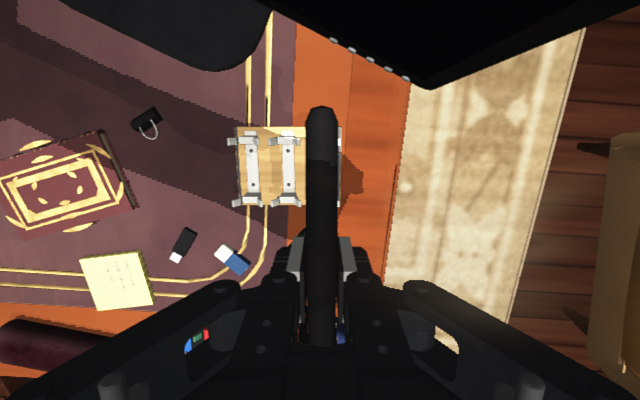

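```bash
python3 - <<'E'
from h import *
f=dict(np.load('w4.npz')); p=ray(f,321,108,.261); d=p[:2]-[.5321,-.0766]; c,s=np.cos(.071),np.sin(.071); print("end: along",-s*d[0]+c*d[1],"across",c*d[0]+s*d[1])
E
python3 -m creep '[{"slide":[1,3,30],"twist":0},{"slide":[1,3,75],"twist":0},{"slide":[1,3,120],"twist":0},{"slide":[1,3,150],"twist":0},{"slide":[1,3,165],"twist":0}]'
python3 -m creep '[{"slide":[0,0,0],"twist":0},{"slide":[0,0,0],"twist":0},{"slide":[0,0,0],"twist":0},{"slide":[0,0,0],"twist":0},{"slide":[0,0,0],"twist":0}]'
python3 - <<'E'
from h import *
go(.535,-.0757,.033,.071)
E
```

```text
end: along 0.06739367859442986 across 4.259739450249156e-05
time: 8.3
tool_pos: [0.5344, -0.0748, 0.0897]
orientation: [0.681, 0.732, -0.001, -0.001]
contact_force: [0.9, -0.4, 0.5]
width: 0.152
finger_force: 30.1
time: 8.8
tool_pos: [0.5362, -0.0746, 0.0921]
orientation: [0.681, 0.732, 0.0, 0.0]
contact_force: [-0.6, 1.3, -0.7]
width: 0.154
finger_force: 30.1
slide [-1.  -1.4 59.1] len 59 jaw 0.072 twist 0.0012391084122069795 rpy [ 0.001  0.    -1.   ] pos [ 0.5362 -0.0746  0.0921] t 8.8 w 0.154 ff 30.089319348335266 q [-0.45  0.57  0.69  1.96 -0.5   0.79  0.59]
```

```bash
python3 -m creep '[{"slide":[-1,-1,15],"twist":0},{"slide":[-1,-1,30],"twist":0},{"slide":[-1,-1,42],"twist":0},{"slide":[-1,-1,50],"twist":0},{"slide":[-1,-1,55],"twist":0}]'
python3 - <<'E'
from h import *
go(.535,-.0757,.033,.071)
E
```

```text
time: 9.3
tool_pos: [0.5345, -0.076, 0.0352]
orientation: [0.681, 0.732, -0.001, -0.0]
contact_force: [-0.1, 0.2, -0.3]
width: 0.151
finger_force: 30.1
slide [0.2 0.6 2.2] len 2 jaw 0.072 twist 0.0006962559640555366 rpy [-0.001 -0.    -1.   ] pos [ 0.5345 -0.076   0.0352] t 9.3 w 0.151 ff 30.089210271835327 q [-0.39  0.66  0.61  1.98 -0.58  0.69  0.65]
```

```bash
python3 -m creep '[{"slide":[0,0.5,2],"twist":0},{"slide":[0,0.5,3],"twist":0},{"slide":[0,0.5,4],"twist":0},{"slide":[0,0.5,4],"twist":0},{"slide":[0,0.5,4],"twist":0}]'
python3 -m creep '[{"slide":[0,0,0],"twist":0},{"slide":[0,0,0],"twist":0},{"slide":[0,0,0],"twist":0},{"slide":[0,0,0],"twist":0},{"slide":[0,0,0],"twist":0}]' 0.38 30
python3 -m creep '[{"slide":[0,0,-15],"twist":0},{"slide":[0,0,-45],"twist":0},{"slide":[0,0,-90],"twist":0},{"slide":[0,0,-140],"twist":0},{"slide":[0,0,-190],"twist":0}]'
python3 - <<'E'
from h import *
go(.42,-.28,.24,.015)
go(.4031,-.3322,.24,.015); f=wrist('w5')
E
```

```text
time: 9.8
tool_pos: [0.5355, -0.0757, 0.0326]
orientation: [0.681, 0.732, 0.0, 0.0]
contact_force: [1.1, -0.1, 0.2]
width: 0.153
finger_force: 30.1
time: 10.3
tool_pos: [0.5354, -0.0757, 0.0323]
orientation: [0.681, 0.732, 0.0, 0.0]
contact_force: [-0.8, 0.4, -0.8]
width: 0.378
finger_force: 0.0
time: 10.8
tool_pos: [0.5347, -0.0762, 0.2251]
orientation: [0.682, 0.732, -0.0, 0.0]
contact_force: [1.3, 1.2, 0.6]
width: 0.377
finger_force: 0.0
slide [-195.1 -128.9  -14.8] len 234 jaw 0.071 twist 0.05590466395264326 rpy [-0. -0. -1.] pos [ 0.5347 -0.0762  0.2251] t 10.8 w 0.377 ff 0.0 q [-0.58  0.38  0.83  1.87 -0.32  1.03  0.45]
slide [-246.  -149.4  -14.8] len 288 jaw 0.071 twist 0.05590466395264326 rpy [-0. -0. -1.] pos [ 0.5347 -0.0762  0.2251] t 10.8 w 0.377 ff 0.0 q [-0.58  0.38  0.83  1.87 -0.32  1.03  0.45]
```

View pics/w5.png

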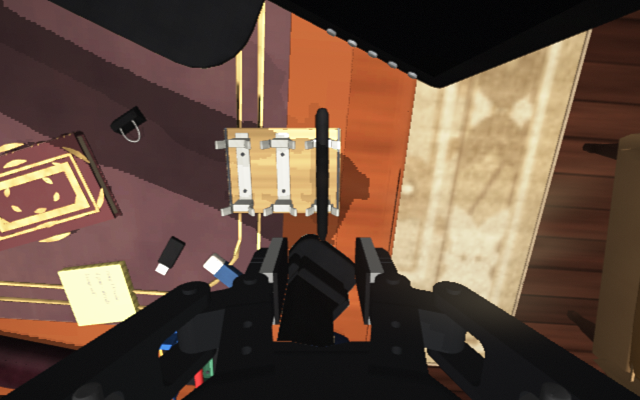

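The fountain pen lies in both far brackets (320, 110–235). Next, the wax.

```bash
python3 -m creep '[{"slide":[-20,-35,-20],"twist":0},{"slide":[-45,-75,-25],"twist":0},{"slide":[-85,-105,-25],"twist":0.02},{"slide":[-130,-125,-25],"twist":0.04},{"slide":[-175,-140,-25],"twist":0.055}]'
python3 -m creep '[{"slide":[-45,-5,15],"twist":0},{"slide":[-71,-8,55],"twist":0},{"slide":[-71,-8,100],"twist":0},{"slide":[-71,-8,135],"twist":0},{"slide":[-71,-8,155],"twist":0}]'
python3 -m creep '[{"slide":[0,0,0],"twist":0},{"slide":[0,0,0],"twist":0},{"slide":[0,0,0],"twist":0},{"slide":[0,0,0],"twist":0},{"slide":[0,0,0],"twist":0}]'
python3 - <<'E'
from h import *
go(.4031,-.3322,.032,.015)
E
```

```text
time: 11.35
tool_pos: [0.4069, -0.2616, 0.2485]
orientation: [0.701, 0.713, 0.001, 0.0]
contact_force: [1.0, 0.8, 0.0]
width: 0.378
finger_force: 0.0
time: 11.85
tool_pos: [0.4003, -0.3313, 0.0905]
orientation: [0.702, 0.713, -0.0, -0.001]
contact_force: [0.8, 0.2, 0.6]
width: 0.379
finger_force: 0.0
time: 12.35
tool_pos: [0.402, -0.3316, 0.0932]
orientation: [0.701, 0.713, 0.0, 0.001]
contact_force: [-0.3, -0.6, 0.7]
width: 0.381
finger_force: 0.0
slide [-0.6  1.  61.2] len 61 jaw 0.017 twist 0.0023318617558196753 rpy [ 0.001 -0.    -1.   ] pos [ 0.402  -0.3316  0.0932] t 12.35 w 0.381 ff 0.0 q [ 0.01  0.57  0.78  2.01 -0.57  0.79  1.15]
```

```bash
python3 -m creep '[{"slide":[-0.6,1,20],"twist":0},{"slide":[-0.6,1,40],"twist":0},{"slide":[-0.6,1,55],"twist":0},{"slide":[-0.6,1,62],"twist":0},{"slide":[-0.6,1,62],"twist":0}]'
python3 -m creep '[{"slide":[0,0,0],"twist":0},{"slide":[0,0,0],"twist":0},{"slide":[0,0,0],"twist":0},{"slide":[0,0,0],"twist":0},{"slide":[0,0,0],"twist":0}]'
python3 -m creep '[{"slide":[0,0,0],"twist":0},{"slide":[0,0,0],"twist":0},{"slide":[0,0,0],"twist":0},{"slide":[0,0,0],"twist":0},{"slide":[0,0,0],"twist":0}]' 0 30
python3 - <<'E'
from h import *
go(.4031,-.3322,.032,.015)
E
```

```text
time: 12.85
tool_pos: [0.4022, -0.3321, 0.0299]
orientation: [0.701, 0.713, -0.0, -0.0]
contact_force: [-0.0, 0.6, 1.2]
width: 0.378
finger_force: 0.0
time: 13.35
tool_pos: [0.4027, -0.3321, 0.0305]
orientation: [0.701, 0.713, 0.0, 0.0]
contact_force: [-0.1, -0.1, 0.3]
width: 0.374
finger_force: 0.0
time: 13.85
tool_pos: [0.4026, -0.3321, 0.0304]
orientation: [0.701, 0.713, 0.0, 0.0]
contact_force: [-0.8, 1.9, 5.8]
width: 0.113
finger_force: 31.3
slide [-0.1  0.5 -1.6] len 2 jaw 0.017 twist 0.0018917610009239194 rpy [ 0. -0. -1.] pos [ 0.4026 -0.3321  0.0304] t 13.85 w 0.113 ff 31.276211142539978 q [ 0.09  0.67  0.68  2.03 -0.67  0.68  1.23]
```

```bash
python3 -m creep '[{"slide":[0,0,-25],"twist":0},{"slide":[0,0,-70],"twist":0},{"slide":[0,0,-120],"twist":0},{"slide":[0,0,-170],"twist":0},{"slide":[10,0,-218],"twist":0}]'
python3 -m creep '[{"slide":[40,10,-5],"twist":0},{"slide":[87,20,-5],"twist":-0.02},{"slide":[134,35,-5],"twist":-0.04},{"slide":[180,55,-5],"twist":-0.054},{"slide":[222,77,-5],"twist":-0.054}]'
python3 -m creep '[{"slide":[20,15,0],"twist":0},{"slide":[20,15,0],"twist":0},{"slide":[20,15,0],"twist":0},{"slide":[20,15,0],"twist":0},{"slide":[20,15,0],"twist":0}]'
python3 - <<'E'
from h import *
go(.4926,-.0785,.0315,.071);wrist('w6')
E
```

```text
time: 14.35
tool_pos: [0.4018, -0.3228, 0.2503]
orientation: [0.702, 0.712, -0.0, 0.0]
contact_force: [0.9, -0.3, 0.0]
width: 0.115
finger_force: 30.6
time: 14.85
tool_pos: [0.4758, -0.0963, 0.2536]
orientation: [0.681, 0.732, 0.001, -0.0]
contact_force: [-0.2, -0.1, -0.5]
width: 0.109
finger_force: 30.6
time: 15.35
tool_pos: [0.4888, -0.0788, 0.2534]
orientation: [0.682, 0.731, 0.0, 0.0]
contact_force: [0.1, 0.9, 0.5]
width: 0.11
finger_force: 30.6
slide [ -0.    3.8 221.9] len 222 jaw 0.069 twist -0.0017330896595875167 rpy [ 0.  0. -1.] pos [ 0.4888 -0.0788  0.2534] t 15.35 w 0.11 ff 30.57028591632843 q [-0.7   0.25  0.93  1.94 -0.23  1.06  0.4 ]
```

View pics/w6.png

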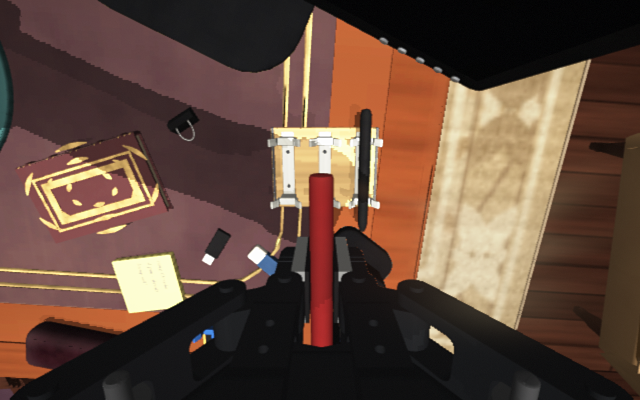

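```bash
python3 - <<'E'
from h import *
f=dict(np.load('w6.npz')); p=ray(f,321,176,.258); d=p[:2]-[.4888,-.0788]; c,s=np.cos(.069),np.sin(.069); print("end: along",-s*d[0]+c*d[1],"across",c*d[0]+s*d[1])
E
python3 -m creep '[{"slide":[0,4,30],"twist":-0.002},{"slide":[0,4,75],"twist":-0.002},{"slide":[0,4,120],"twist":-0.002},{"slide":[0,4,150],"twist":-0.002},{"slide":[0,4,162],"twist":-0.002}]'
python3 -m creep '[{"slide":[0,0,0],"twist":0},{"slide":[0,0,0],"twist":0},{"slide":[0,0,0],"twist":0},{"slide":[0,0,0],"twist":0},{"slide":[0,0,0],"twist":0}]'
python3 - <<'E'
from h import *
go(.4926,-.0785,.0315,.071)
E
```

```text
end: along 0.04140429267982781 across -2.3365751845299577e-05
time: 15.9
tool_pos: [0.4917, -0.0781, 0.0891]
orientation: [0.681, 0.732, -0.001, -0.001]
contact_force: [0.7, 0.7, 0.2]
width: 0.107
finger_force: 30.6
time: 16.4
tool_pos: [0.4935, -0.0773, 0.092]
orientation: [0.681, 0.733, 0.001, 0.0]
contact_force: [0.7, 0.0, -0.4]
width: 0.11
finger_force: 30.6
slide [-1.1 -1.1 60.5] len 61 jaw 0.073 twist 0.0023736485487577674 rpy [ 0.001  0.    -1.   ] pos [ 0.4935 -0.0773  0.092 ] t 16.4 w 0.11 ff 30.569738745689392 q [-0.51  0.52  0.74  2.06 -0.52  0.75  0.64]
```

Run:
```python
from h import *
for tag,pos,yaw in (('w6',(.4888,-.0788),.069),('w3',(.4031,-.3322),.015)):
    f=dict(np.load(tag+'.npz')); hsv=cv2.cvtColor(f["color"],cv2.COLOR_BGR2HSV); W=cloud(f)
    k=cv2.inRange(hsv,(0,150,60),(6,255,255)).astype(np.uint8); k[:, :295]=0; k[:,340:]=0
    n,l,st,c=cv2.connectedComponentsWithStats(k); i=1+st[1:,4].argmax(); P=W[l==i]; P=P[np.isfinite(P[:,0])]
    d=P[:,:2]-pos; a=-np.sin(yaw)*d[:,0]+np.cos(yaw)*d[:,1]; print(tag,st[i],"along",np.percentile(a,[0,1,99,100]),"z",np.percentile(P[:,2],[2,50,98]))
```

```text
w6 [ 309  174   25  173 3900] along [-0.20296016 -0.03465785  0.04208899  0.04262972] z [0.25957183 0.26265239 0.26435737]
w3 [315 143  11  86 774] along [-0.06236747 -0.0483102   0.04183042  0.04251826] z [0.03603404 0.03969504 0.04166076]
```

```bash
python3 -m creep '[{"slide":[1,-1,15],"twist":0.002},{"slide":[1,-1,30],"twist":0.002},{"slide":[1,-1,45],"twist":0.002},{"slide":[1,-1,55],"twist":0.002},{"slide":[1,-1,59],"twist":0.002}]'
python3 -m creep '[{"slide":[0,0,1],"twist":0},{"slide":[0,0,1],"twist":0},{"slide":[0,0,1],"twist":0},{"slide":[0,0,1],"twist":0},{"slide":[0,0,1],"twist":0}]'
python3 - <<'E'
from h import *
go(.4926,-.0765,.0315,.071)
E
```

```text
time: 16.9
tool_pos: [0.4913, -0.0769, 0.0308]
orientation: [0.682, 0.732, -0.001, -0.001]
contact_force: [0.2, 0.2, -0.8]
width: 0.11
finger_force: 30.6
time: 17.4
tool_pos: [0.4923, -0.0765, 0.0316]
orientation: [0.682, 0.732, 0.0, 0.0]
contact_force: [0.1, 0.1, -0.3]
width: 0.11
finger_force: 30.6
slide [0.  0.3 0.1] len 0 jaw 0.071 twist 0.00014267469152029477 rpy [ 0.001 -0.    -1.   ] pos [ 0.4923 -0.0765  0.0316] t 17.4 w 0.11 ff 30.569443702697754 q [-0.42  0.62  0.64  2.08 -0.63  0.64  0.72]
```

Open narrowly, rise, and check the wax against the brackets.

```bash
python3 -m creep '[{"slide":[0,0,0],"twist":0},{"slide":[0,0,0],"twist":0},{"slide":[0,0,0],"twist":0},{"slide":[0,0,0],"twist":0},{"slide":[0,0,0],"twist":0}]' 0.3 30
python3 -m creep '[{"slide":[0,0,-15],"twist":0},{"slide":[0,0,-45],"twist":0},{"slide":[0,0,-90],"twist":0},{"slide":[0,0,-140],"twist":0},{"slide":[0,0,-190],"twist":0}]'
python3 - <<'E'
from h import *
go(.4031,-.3322,.24,.015); f=wrist('w7')
cv2.imwrite('pics/w7c.png',cv2.resize(f['color'][90:250,200:400],None,fx=3.7,fy=3.7,interpolation=cv2.INTER_CUBIC))
E
```

```text
time: 17.9
tool_pos: [0.4921, -0.0766, 0.0313]
orientation: [0.682, 0.732, -0.0, 0.0]
contact_force: [-0.1, 0.5, -0.3]
width: 0.305
finger_force: 0.0
time: 18.4
tool_pos: [0.4913, -0.0772, 0.2239]
orientation: [0.682, 0.731, -0.0, -0.0]
contact_force: [1.1, 1.4, 1.1]
width: 0.303
finger_force: 0.0
slide [-248.3 -105.7  -16. ] len 270 jaw 0.07 twist 0.054614005670607924 rpy [-0.001 -0.    -1.   ] pos [ 0.4913 -0.0772  0.2239] t 18.4 w 0.303 ff 0.0 q [-0.69  0.31  0.93  1.97 -0.29  1.    0.45]
```

View pics/w7c.png

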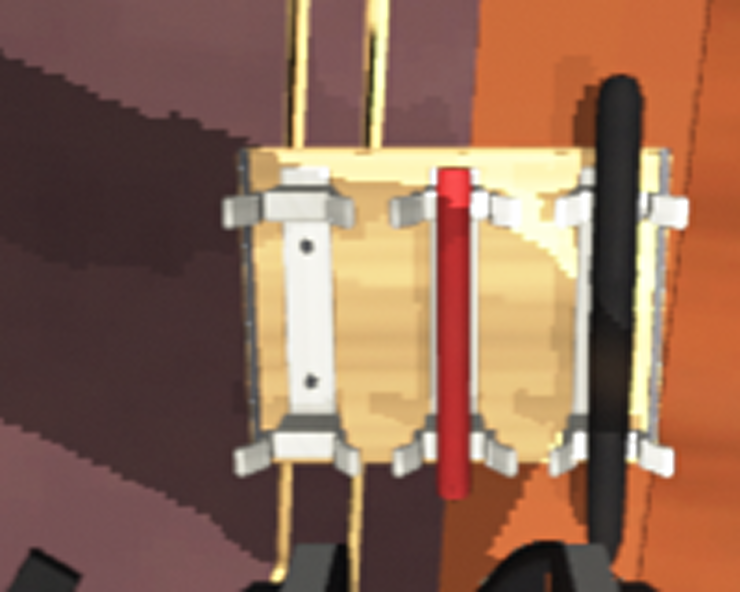

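Run:
```python
from h import *
f=dict(np.load('w7.npz'))
g=lambda u,v,h: ray(f,200+u/3.7,90+v/3.7,h)[:2]
c,s=np.cos(.071),np.sin(.071)
def al(p,o): d=p-np.array(o); return round((-s*d[0]+c*d[1])*1000,1), round((c*d[0]+s*d[1])*1000,1)
o=(.4926,-.0785); print("wax",al(g(453,168,.040),o),al(g(453,498,.035),o)); 
print("prong mid",al((g(405,209,.046)+g(505,209,.046))/2,o),al((g(408,458,.046)+g(505,458,.046))/2,o))
o=(.535,-.0757); print("fp end",al(g(620,75,.037),o)); print("fp low end",[al(g(605,v,.037),o) for v in (545,565,580)])
print("prong far",al((g(575,211,.046)+g(672,211,.046))/2,o),al((g(562,459,.046)+g(660,459,.046))/2,o))
W=cloud(f); hsv=cv2.cvtColor(f["color"],cv2.COLOR_BGR2HSV)
for v in range(225,252,2): print(v,W[v,362:370:2].round(3)[:,2], f["color"][v,364])
```

```text
wax (np.float64(44.3), np.float64(-0.1)) (np.float64(-49.1), np.float64(-0.1))
prong mid (np.float64(34.3), np.float64(0.4)) (np.float64(-33.4), np.float64(0.8))
fp end (np.float64(67.8), np.float64(0.5))
fp low end [(np.float64(-62.5), np.float64(1.1)), (np.float64(-68.7), np.float64(1.3)), (np.float64(-73.4), np.float64(1.5))]
prong far (np.float64(34.0), np.float64(1.4)) (np.float64(-33.5), np.float64(0.6))
225 [0.043 0.043 0.043 0.042] [48 47 50]
227 [0.041 0.042 0.042 0.042] [48 48 51]
229 [0.042 0.043 0.043 0.041] [48 49 52]
231 [0.043 0.043 0.043 0.041] [47 49 52]
233 [0.043 0.043 0.042 0.041] [46 48 51]
235 [0.042 0.042 0.043 0.041] [47 47 50]
237 [0.215 0.042 0.042 0.001] [45 47 50]
239 [0.217 0.043 0.041 0.001] [56 57 59]
241 [ 0.22   0.22   0.038 -0.   ] [67 69 70]
243 [ 0.221  0.221 -0.     0.001] [ 77  88 113]
245 [0.224 0.223 0.011 0.001] [79 81 81]
247 [0.227 0.227 0.226 0.217] [80 83 84]
249 [0.229 0.229 0.229 0.22 ] [80 83 85]
251 [0.23  0.23  0.23  0.223] [80 83 85]
```

The fountain pen is centred (±68 mm). The wax sits about 2.4 mm towards −y (ends at +44.3 and −49), so I'll regrasp and shift it.

```bash
python3 -m creep '[{"slide":[0.5,0.7,30],"twist":0},{"slide":[0.5,0.7,80],"twist":0},{"slide":[0.5,0.7,130],"twist":0},{"slide":[0.5,0.7,160],"twist":0},{"slide":[0.5,0.7,175],"twist":0}]'
python3 -m creep '[{"slide":[0,0,10],"twist":0},{"slide":[0,0,14],"twist":0},{"slide":[0,0,14],"twist":0},{"slide":[0,0,14],"twist":0},{"slide":[0,0,14],"twist":0}]'
python3 - <<'E'
from h import *
go(.4923,-.0765,.0316,.071)
E
```

```text
time: 18.95
tool_pos: [0.4917, -0.0762, 0.0448]
orientation: [0.682, 0.732, -0.001, -0.001]
contact_force: [-0.4, 0.4, 1.7]
width: 0.299
finger_force: 0.0
time: 19.45
tool_pos: [0.4933, -0.0759, 0.0332]
orientation: [0.681, 0.732, 0.001, 0.0]
contact_force: [-0.5, 1.0, -0.4]
width: 0.3
finger_force: 0.0
slide [-0.5 -1.   1.6] len 2 jaw 0.071 twist 0.00028905819616098505 rpy [ 0.001  0.    -1.   ] pos [ 0.4933 -0.0759  0.0332] t 19.45 w 0.3 ff 0.0 q [-0.44  0.62  0.66  2.08 -0.64  0.64  0.73]
```

```bash
python3 -m creep '[{"slide":[0,-1,1.5],"twist":0},{"slide":[0,-1,1.5],"twist":0},{"slide":[0,-1,1.5],"twist":0},{"slide":[0,-1,1.5],"twist":0},{"slide":[0,-1,1.5],"twist":0}]' 0 30
python3 -m creep '[{"slide":[0,0,-4],"twist":0},{"slide":[2.5,0,-6],"twist":0},{"slide":[2.5,0,-6],"twist":0},{"slide":[2.5,0,-4],"twist":0},{"slide":[2.5,0,0],"twist":0}]'
python3 -m creep '[{"slide":[0,0,0.5],"twist":0},{"slide":[0,0,0.5],"twist":0},{"slide":[0,0,0.5],"twist":0},{"slide":[0,0,0.5],"twist":0},{"slide":[0,0,0.5],"twist":0}]'
python3 -m creep '[{"slide":[0,0,0],"twist":0},{"slide":[0,0,0],"twist":0},{"slide":[0,0,0],"twist":0},{"slide":[0,0,0],"twist":0},{"slide":[0,0,0],"twist":0}]' 0.3 30
python3 -m creep '[{"slide":[0,0,-15],"twist":0},{"slide":[0,0,-45],"twist":0},{"slide":[0,0,-90],"twist":0},{"slide":[0,0,-140],"twist":0},{"slide":[0,0,-190],"twist":0}]'
cat > chk.py <<'E'
from h import *
import sys
def wax(tag,o,yaw,ucols=(0,640)):
    f=dict(np.load(tag+'.npz')); hsv=cv2.cvtColor(f["color"],cv2.COLOR_BGR2HSV)
    k=cv2.inRange(hsv,(0,150,60),(6,255,255)); k[:, :ucols[0]]=0; k[:,ucols[1]:]=0; k[:90]=0;k[240:]=0
    n,l,st,c=cv2.connectedComponentsWithStats(k); i=1+st[1:,4].argmax(); x,y,w,h,_=st[i]
    for v in (y-.5,y+h-.5):
        u=np.argwhere(l[min(max(int(round(v)),y),y+h-1)]==i).mean(); d=ray(f,u,v,.04)[:2]-o
        print(tag,"wax end along",-np.sin(yaw)*d[0]+np.cos(yaw)*d[1],"across",np.cos(yaw)*d[0]+np.sin(yaw)*d[1])
E
python3 - <<'E'
from h import *
from chk import wax
go(.446,-.3315,.24,.015); f=wrist('w8')
wax('w7',(.4926,-.0785),.071,(300,340)); wax('w8',(.4926,-.0785),.071,(300,340)); wax('w3',(.4031,-.3322),.015)
E
```

```text
time: 19.95
tool_pos: [0.492, -0.076, 0.0312]
orientation: [0.681, 0.732, 0.0, 0.0]
contact_force: [-0.9, 0.8, 6.7]
width: 0.115
finger_force: 31.9
time: 20.45
tool_pos: [0.4917, -0.0736, 0.0308]
orientation: [0.682, 0.732, 0.0, 0.0]
contact_force: [-9.5, 3.0, 48.0]
width: 0.109
finger_force: 36.7
time: 20.95
tool_pos: [0.4919, -0.0736, 0.0307]
orientation: [0.682, 0.732, 0.0, 0.0]
contact_force: [-4.3, 2.3, 20.9]
width: 0.107
finger_force: 34.1
time: 21.45
tool_pos: [0.4915, -0.0737, 0.0302]
orientation: [0.682, 0.732, -0.0, 0.0]
contact_force: [-1.2, -0.8, -0.9]
width: 0.302
finger_force: 0.0
time: 21.95
tool_pos: [0.4908, -0.0742, 0.2228]
orientation: [0.682, 0.731, -0.0, -0.0]
contact_force: [1.9, 1.6, 1.0]
width: 0.303
finger_force: 0.0
slide [-253.6  -62.6  -17. ] len 262 jaw 0.07 twist 0.05471784619355735 rpy [-0.001 -0.    -1.   ] pos [ 0.4908 -0.0742  0.2228] t 21.95 w 0.303 ff 0.0 q [-0.71  0.32  0.95  1.97 -0.3   1.    0.46]
w7 wax end along 0.04417730210930875 across 1.7373308515924828e-05
w7 wax end along -0.04713129214679147 across -5.056149610732771e-05
w8 wax end along 0.04726949128779626 across -0.0003651184481434466
w8 wax end along -0.044847985067941035 across -0.0008745839784043388
w3 wax end along 0.043144209443548506 across -0.002492326760478921
w3 wax end along -0.04929405941634931 across -8.295304444184178e-05
```

The wax is now centred (+47/−46, allowing for the mask edge). Next, the ball pen.

```bash
python3 -m creep '[{"slide":[-30,-35,-15],"twist":0},{"slide":[-70,-60,-25],"twist":0},{"slide":[-115,-75,-25],"twist":0.02},{"slide":[-160,-78,-25],"twist":0.04},{"slide":[-205,-72,-25],"twist":0.055}]' 0.38 30
python3 -m creep '[{"slide":[-35,5,5],"twist":0},{"slide":[-47,10,45],"twist":0},{"slide":[-47,12,90],"twist":0},{"slide":[-47,12,125],"twist":0},{"slide":[-47,12,150],"twist":0}]'
python3 -m creep '[{"slide":[0,0,0],"twist":0},{"slide":[0,0,0],"twist":0},{"slide":[0,0,0],"twist":0},{"slide":[0,0,0],"twist":0},{"slide":[0,0,0],"twist":0}]'
python3 - <<'E'
from h import *
go(.446,-.3315,.032,.015)
E
```

```text
time: 22.5
tool_pos: [0.4333, -0.2848, 0.2465]
orientation: [0.702, 0.712, 0.001, 0.0]
contact_force: [0.9, 1.7, 0.6]
width: 0.379
finger_force: 0.0
time: 23.0
tool_pos: [0.4462, -0.3298, 0.0939]
orientation: [0.702, 0.712, -0.0, -0.001]
contact_force: [0.6, -0.7, 0.6]
width: 0.379
finger_force: 0.0
time: 23.5
tool_pos: [0.4475, -0.3301, 0.0963]
orientation: [0.701, 0.713, 0.0, 0.001]
contact_force: [-0.2, 0.3, -0.1]
width: 0.378
finger_force: 0.0
slide [-1.4 -1.6 64.3] len 64 jaw 0.016 twist 0.001378180034603993 rpy [ 0.001 -0.    -1.   ] pos [ 0.4475 -0.3301  0.0963] t 23.5 w 0.378 ff 0.0 q [-0.03  0.63  0.81  1.92 -0.61  0.85  1.12]
```

```bash
python3 -m creep '[{"slide":[-1.4,-1.6,20],"twist":0},{"slide":[-1.4,-1.6,40],"twist":0},{"slide":[-1.4,-1.6,55],"twist":0},{"slide":[-1.4,-1.6,63],"twist":0},{"slide":[-1.4,-1.6,64],"twist":0}]'
python3 -m creep '[{"slide":[0,0,0],"twist":0},{"slide":[0,0,0],"twist":0},{"slide":[0,0,0],"twist":0},{"slide":[0,0,0],"twist":0},{"slide":[0,0,0],"twist":0}]'
python3 -m creep '[{"slide":[0,0,0],"twist":0},{"slide":[0,0,0],"twist":0},{"slide":[0,0,0],"twist":0},{"slide":[0,0,0],"twist":0},{"slide":[0,0,0],"twist":0}]' 0 30
python3 -m creep '[{"slide":[0,0,-25],"twist":0},{"slide":[0,0,-70],"twist":0},{"slide":[0,0,-120],"twist":0},{"slide":[0,0,-170],"twist":0},{"slide":[0,0,-218],"twist":0}]'
python3 - <<'E'
from h import *
go(.4501,-.0814,.255,.071)
E
```

```text
time: 24.0
tool_pos: [0.4452, -0.3314, 0.0309]
orientation: [0.701, 0.713, -0.0, -0.0]
contact_force: [-0.4, -0.5, 0.6]
width: 0.383
finger_force: 0.0
time: 24.5
tool_pos: [0.4456, -0.3314, 0.0315]
orientation: [0.701, 0.713, 0.0, 0.0]
contact_force: [0.7, 0.1, 0.1]
width: 0.382
finger_force: 0.0
time: 25.0
tool_pos: [0.4455, -0.3315, 0.0315]
orientation: [0.701, 0.713, 0.0, 0.0]
contact_force: [-1.1, 0.6, 5.4]
width: 0.132
finger_force: 33.3
time: 25.5
tool_pos: [0.445, -0.3314, 0.2513]
orientation: [0.702, 0.713, -0.0, 0.0]
contact_force: [1.3, -0.5, 0.7]
width: 0.131
finger_force: 32.6
slide [249.9   9.   -3.7] len 250 jaw 0.015 twist -0.05557428107490625 rpy [-0. -0. -1.] pos [ 0.445  -0.3314  0.2513] t 25.5 w 0.131 ff 32.5611287355423 q [-0.18  0.43  1.    1.81 -0.4   1.12  0.97]
```

```bash
python3 -m creep '[{"slide":[42,-15,-5],"twist":0},{"slide":[90,-25,-5],"twist":-0.02},{"slide":[138,-20,-5],"twist":-0.04},{"slide":[186,-8,-5],"twist":-0.056},{"slide":[232,7,-5],"twist":-0.056}]'
python3 -m creep '[{"slide":[18,4,0],"twist":0},{"slide":[18,4,0],"twist":0},{"slide":[18,4,0],"twist":0},{"slide":[18,4,0],"twist":0},{"slide":[18,4,0],"twist":0}]'
python3 - <<'E'
from h import *
go(.4501,-.0814,.0325,.071);wrist('w9')
E
```

```text
time: 26.0
tool_pos: [0.4463, -0.1045, 0.2545]
orientation: [0.681, 0.732, 0.001, -0.0]
contact_force: [1.4, -0.5, 0.9]
width: 0.135
finger_force: 32.6
time: 26.5
tool_pos: [0.4491, -0.0892, 0.2543]
orientation: [0.682, 0.731, -0.0, 0.0]
contact_force: [0.0, -0.6, 0.7]
width: 0.135
finger_force: 32.6
slide [  7.8   1.5 221.8] len 222 jaw 0.07 twist -0.0008903722791382407 rpy [ 0. -0. -1.] pos [ 0.4491 -0.0892  0.2543] t 26.5 w 0.135 ff 32.55579471588135 q [-0.83  0.17  1.06  2.03 -0.17  1.04  0.39]
```

View pics/w9.png

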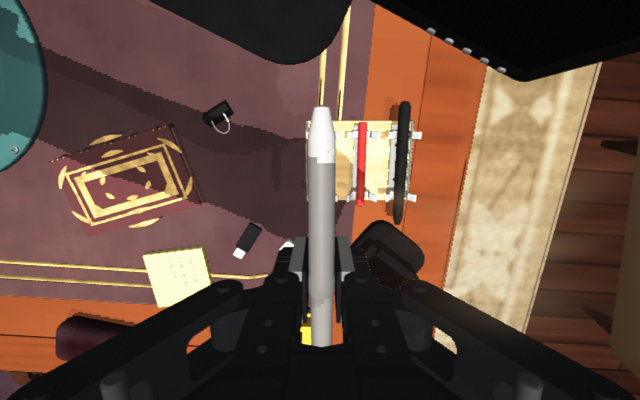

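```bash
python3 - <<'E'
from h import *
f=dict(np.load('w9.npz')); p=ray(f,321,107,.2593); d=p[:2]-[.4491,-.0892]; c,s=np.cos(.07),np.sin(.07); print("end: along",-s*d[0]+c*d[1],"across",c*d[0]+s*d[1])
E
python3 -m creep '[{"slide":[8,1.5,30],"twist":0},{"slide":[8,1.5,75],"twist":0},{"slide":[8,1.5,120],"twist":0},{"slide":[8,1.5,150],"twist":0},{"slide":[8,1.5,162],"twist":0}]'
python3 -m creep '[{"slide":[0,0,0],"twist":0},{"slide":[0,0,0],"twist":0},{"slide":[0,0,0],"twist":0},{"slide":[0,0,0],"twist":0},{"slide":[0,0,0],"twist":0}]'
python3 - <<'E'
from h import *
go(.4501,-.0814,.0325,.071)
E
```

```text
end: along 0.0677051759835299 across 6.0839838031695286e-05
time: 27.05
tool_pos: [0.4489, -0.0809, 0.09]
orientation: [0.682, 0.732, -0.002, -0.001]
contact_force: [-0.2, -0.1, 0.6]
width: 0.133
finger_force: 32.6
time: 27.55
tool_pos: [0.4507, -0.0799, 0.093]
orientation: [0.681, 0.732, 0.001, 0.0]
contact_force: [0.3, -0.5, 0.1]
width: 0.129
finger_force: 32.6
slide [-1.5 -0.8 60.5] len 61 jaw 0.072 twist 0.0014943097456103782 rpy [ 0.001  0.    -1.   ] pos [ 0.4507 -0.0799  0.093 ] t 27.55 w 0.129 ff 32.55596101284027 q [-0.57  0.47  0.82  2.16 -0.54  0.72  0.69]
```

```bash
python3 -m creep '[{"slide":[-0.8,-0.8,15],"twist":0},{"slide":[-0.8,-0.8,30],"twist":0},{"slide":[-0.8,-0.8,45],"twist":0},{"slide":[-0.8,-0.8,55],"twist":0},{"slide":[-0.8,-0.8,59],"twist":0}]'
python3 -m creep '[{"slide":[0,0,1],"twist":0},{"slide":[0,0,1],"twist":0},{"slide":[0,0,1],"twist":0},{"slide":[0,0,1],"twist":0},{"slide":[0,0,1],"twist":0}]'
python3 -m creep '[{"slide":[0,0,0],"twist":0},{"slide":[0,0,0],"twist":0},{"slide":[0,0,0],"twist":0},{"slide":[0,0,0],"twist":0},{"slide":[0,0,0],"twist":0}]' 0.3 30
python3 -m creep '[{"slide":[0,0,-15],"twist":0},{"slide":[0,0,-45],"twist":0},{"slide":[0,0,-90],"twist":0},{"slide":[0,0,-140],"twist":0},{"slide":[0,0,-190],"twist":0}]'
python3 - <<'E'
from h import *
from chk import wax
go(.4501,-.0814,.24,.071); f=wrist('w10')
wax('w10',(.4926,-.0785),.071,(300,400))
cv2.imwrite('pics/w10c.png',cv2.resize(f['color'][80:255,240:440],None,fx=3.4,fy=3.4,interpolation=cv2.INTER_CUBIC))
E
```

```text
time: 28.05
tool_pos: [0.4494, -0.081, 0.0329]
orientation: [0.681, 0.732, -0.0, -0.0]
contact_force: [-0.1, -0.9, -0.0]
width: 0.129
finger_force: 32.6
time: 28.55
tool_pos: [0.4497, -0.081, 0.0326]
orientation: [0.681, 0.732, 0.0, 0.0]
contact_force: [-0.0, -0.5, -1.0]
width: 0.135
finger_force: 32.6
time: 29.05
tool_pos: [0.4495, -0.0811, 0.0323]
orientation: [0.681, 0.732, -0.0, 0.0]
contact_force: [-0.1, 0.6, 0.0]
width: 0.301
finger_force: 0.0
time: 29.55
tool_pos: [0.4489, -0.0815, 0.2238]
orientation: [0.682, 0.732, -0.001, -0.0]
contact_force: [0.7, 2.0, 0.9]
width: 0.295
finger_force: 0.0
slide [ -0.    1.1 -16.2] len 16 jaw 0.071 twist -4.845217817983638e-05 rpy [-0.001 -0.001 -1.   ] pos [ 0.4489 -0.0815  0.2238] t 29.55 w 0.295 ff 0.0 q [-0.82  0.24  1.07  2.06 -0.25  0.98  0.44]
w10 wax end along 0.046617414435130254 across -0.0013306501756676255
w10 wax end along -0.04513646147165995 across -0.0005529970462373017
```

View pics/w10c.png

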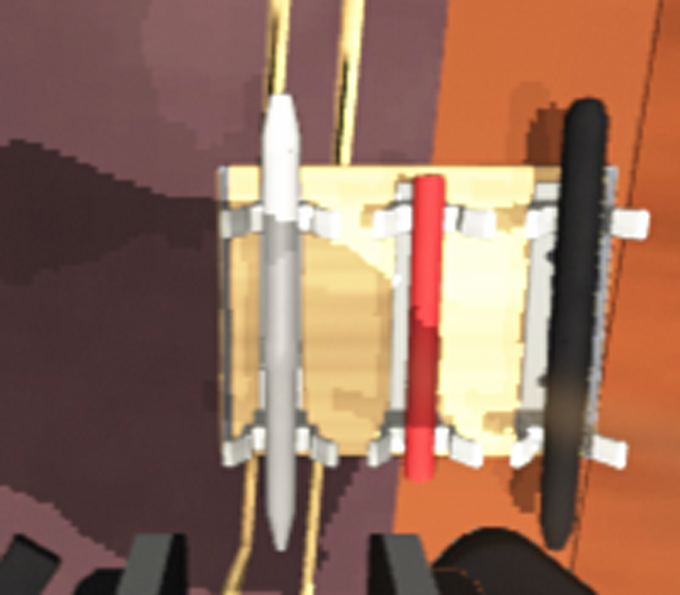

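All three lie in both brackets of their cradles: ball pen near (283, 95–549), wax in the middle (425, 176–480), fountain pen far (575, 98–549). The gripper is clear of everything, so I'll do one last centring check and hand in.

Run:
```python
from h import *
f=dict(np.load('w10.npz')); c,s=np.cos(.071),np.sin(.071); ok=True
for n,o,(a,b) in (("ball",(.4501,-.0814),((283,95),(281,549))),("fp",(.535,-.0757),((588,98),(556,549)))):
    e=[]
    for u,v in (a,b):
        d=ray(f,240+u/3.4,80+v/3.4,.037)[:2]-o; e.append(-s*d[0]+c*d[1])
    print(n,np.round(e,4)); ok&=abs(sum(e)/2)<.003
from station import env
if ok: print(env.finish_job())
```

```text
ball [ 0.0683 -0.069 ]
fp [ 0.0679 -0.0686]
the job is handed in; nothing more can be done
None
```

The pens and wax are on the new rest in reverse order, with the ball pen nearest, the wax in the middle and the fountain pen farthest. Each lies in both brackets, centred to within about 1 mm, and I handed the job in at about 30 s of the 90 s allowed; the only high force was 48 N at the wrist for a moment while re-centring the wax.

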